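Hang the frame saw on its side-opening rack hooks

ROBOT

A 6-joint arm with a two-finger parallel gripper is mounted at the origin on the work surface. World frame = base frame: x ahead of the robot, y to its left, z up, the work surface at z = 0. Lengths are in m, angles in rad, forces in N, time in s.
With the tool pointing down it reaches from about 0.35 to 0.975 m from the base axis. Payload 4.9 kg.
Tool frame: the origin (TCP) lies on the mounting face of the last link; the fingertips stand 173 mm ahead of it and the grasp point (between the pads) lies 155 mm ahead of it (tcp_to_grasp is the distance from the TCP to the grasp point, in m); z points along the fingers, y is the line along which they close (so a half turn about z gives the same grasp; the last joint's range is limited). The gripper opens to 85 mm and grips with 20 to 120 N. Pads are 22 mm wide; open, the fingers measure 114 mm over their backs; the gripper's body (76 mm by 85 mm) begins 54 mm behind the grasp point. The pads swing forward as they close: fully open they stand 13 mm farther back than shut.
Start: joints at [-1.313, 0.053, 1.613, -0, 1.476, -0.119], TCP at [0.23, -0.581, 0.405] pointing down, gripper open.
Joint ranges: [-3.01, 3.01], [-1.01, 2.22], [0.06, 2.58], [-1.02, 4.17], [0.09, 2.62], [-3.14, 3.14]. Speed limits (rad/s): [2.57, 2.57, 3.14, 3.14, 3.14, 3.14].

INTERFACE

Orientations are given as a rotation vector (axis times angle).
In Python, from station import get_obs, get_image, calibration, finish_job, tcp_to_grasp gives the robot as it stands. The module is installed in compiled form; this text tells all that it offers.
- The arm moves only by the tool arm_command, never from a script. Its argument "plan" is a list that holds one entry, the list of rows, each a list of 6 numbers: the shift along the tool's x, y, z in cm, then the turn, a rotation vector about the tool's x, y, z in rad. A call has 1 to 12 rows; each row is the pose to reach, as a shift and turn from the pose commanded when the call began, along the tool's axes at that moment; what a row does not reach only later rows make up. A row lasts 1/12 s, in which the tool goes at most 41.7 mm and 7.16 degrees, less where a joint would pass 70% of its speed; a pose out of reach is approached as far as the arm can. A call with a gripper value outside its range is refused whole. "gripper" is the closure, from -1 (fully open) to 1 (shut), set as the call begins (left out, the last holds). The fingers move at their own pace and stop on an object; "force" is the grip in N (left out, the last holds). Time passes only in rows, so rows that repeat a pose let the fingers close. It gives the time, the measured TCP pose, the force, the opening and the grip force at its end, in the units of the state.
- get_obs(): the state, without advancing time (a new reading comes with each control period).
- get_image(name): name is "scene" or "top"; returns (picture, depth): 400x640x3 uint8, blue, green, red; 400x640 float32, m along the optical axis (not along the pixel's ray), 0 where there is no reading.
- calibration(name): a dict with "fx", "fy", "cx", "cy" (pixels), "pose" (4x4, takes a point from camera to world coordinates). Camera axes: x right, y up, looking along -z (the intrinsics and any distortion apply to the point x, -y, -z); pixel columns grow to the right and rows downward; lengths in m; the calibration is good to about 2 mm. A picture is of the moment at which its call begins. calibration takes no time and is no camera call.
- finish_job(): hands the job in; it is judged then, once.
The state is a dict: "t": time; "q": joint angles; "dq": joint speeds; "effort": joint torques, N m; "tool_pos": TCP position; "tool_rot": TCP orientation; "contact_force": force on the tool from outside, world axes, zero at the start; "wrist_torque": the same for the moment, N m; "opening": finger opening in m; "grip_force": force on a finger pad.
Only numpy, scipy, OpenCV 4.12 (cv2) and the standard library are available. Lean on these libraries where they do the work, as an engineer would, in place of code of your own. Each camera call takes 0.05 s, during which the arm holds its last target. There are 200 camera calls.

TASK

Lift the small frame saw out of its wooden bench rest and hang it on the steel rack: bring its top rod in sideways through the open mouths of both hook plates as far as the closed end of the slots, then lower the rod gently down into the throats until it is fully home in both, and let go. Work gently - never press, ram or drop anything on the rack with more than 25 N - and leave the mallet, the glue bottle and the offcut alone.

Things in the scene. Friction and masses are not known exactly. Their poses are not given: they have to be found in the camera images.
- saw_rod (a point): Centre of the frame saw's top rod: round steel, 9 mm thick, along this point's x, bare 84 mm to either side. z is up. The saw balances here and is the same both ways round: pinch the rod here from above, across x. At the start the rod is level, 142 mm above the bench.
- saw: The frame saw, about 0.34 kg; axes as saw_rod, origin at its foot, 130 mm below the rod. Wooden arms 14 mm thick, 16 wide, at 92 mm either side of the centre, 142 mm tall; stretcher 10 mm thick, its top 69 mm above the foot (61 below the rod); thin blade below that, between turned knobs that reach 122 mm either side.
- rest: Wooden bench rest in which the saw stands at the start: plank 270 x 85 x 12 mm (long along x) with two pairs of saddle blocks, tops 57 mm above the bench, holding the saw's feet in 17 mm wide grooves. Lift the saw straight up by 50 mm to clear it. Origin on the bench under its centre; fixed.
- rack: Saw rack, fixed: plywood base 190 x 170 x 22 mm with a steel bracket of two upright hook plates, 6 mm thick, 60 mm either side of the middle along x, plates parallel to y. Free room for fingers between and around them. Plate tops 232 mm above the bench, hooks' undersides 166. Origin on the bench under the base's middle; axes as rack_mouth.
- rack_mouth (a point): Reference at the slots' mouths, midway between the plates, at half height of the slots, 208 mm above the bench. y points into the slots (the way the rod goes in), z up. Each slot is 20 mm high, over a flat ledge from its front edge at y = 0 + s; the lip above begins at y = 14 mm + s. s is 0 to 40 mm, the bracket's clamped place: unmeasured, new each time; see or feel it.
- rack_home (a point): Where the rod's centre lies when home if s = 0 (60 mm in from rack_mouth, 23.5 mm lower); truly s further along y. Same axes. The slot's closed end, a vertical back wall, is at y = 5.5 mm + s here; the throat, 11 mm wide and flush with that wall, drops straight down 18 mm from the ledge. Below the hooks the plates' stems begin at y = 18 mm + s. The bracket is firm.
- mallet: Wooden mallet lying on the bench, 253 mm long, head 55 x 100 x 65 mm; bystander. Origin on the bench under the handle, 25 mm from its free end, x along the handle towards the head.
- glue: White glue bottle with red cap, 60 mm diameter, 160 mm high, standing; bystander. Origin at the centre of its foot.
- offcut: Softwood offcut 50 x 160 x 45 mm lying on the bench; bystander. Origin at the centre of its underside.
Mind the look-alikes: they are no part of the job. What is shaped like the saw but green or pink is not meant.

How it is judged:
By the outcome, as a careful person would: the job done as asked, in the order asked, and still so for the second after the job is handed in, with the robot touching nothing.
It also fails if it takes over 72 s, if anything falls off the work surface, if the arm or the gripper's body presses on something with over 40 N, if the wrist force passes 120 N, or if a joint passes its speed limit or range.

## Working session

There is one attempt and no reset: what is moved stays moved. The work goes in short steps, Python scripts to look and compute and a tool call to move; the robot and the scene stay as the last step left them, time stands still between calls to the robot, and variables do not carry over. Pictures are saved under pics/ and viewed, at most 10 in all, crops included, and the job is handed in when it is done.

Besides the shell and the picture viewer there is one more tool, called after "Call:" in YAML: its name, and indented under it one key for each argument. arm_command: Moves the arm, as the interface text tells. Its arguments: {"type":"object","properties":{"plan":{"type":"array"},"gripper":{"type":"number"},"force":{"type":"number"}},"required":["plan"]}

```bash
mkdir -p pics; cat > h.py <<'E'
import numpy as np, cv2
from station import *
from scipy.spatial.transform import Rotation as R
def px(name,d,u,v,z=None):
    c=calibration(name);P=np.array(c['pose'])
    r=np.array([(u-c['cx'])/c['fx'],-(v-c['cy'])/c['fy'],-1.])
    if z is None: return P[:3,:3]@(r*d[int(v),int(u)])+P[:3,3]
    w=P[:3,:3]@r; return P[:3,3]+w*(z-P[2,3])/w[2]
def cloud(name,d):
    c=calibration(name);P=np.array(c['pose']);v,u=np.mgrid[:400,:640]
    p=np.stack([(u-c['cx'])/c['fx']*d,-(v-c['cy'])/c['fy']*d,-d],-1)
    return p@P[:3,:3].T+P[:3,3]
E
python3 - <<'E'
from h import *
for n in('scene','top'):
    i,d=get_image(n);cv2.imwrite(f'pics/{n}.png',i);np.save(n+'.npy',d);print(n,calibration(n))
print(get_obs())
E
```

```text
scene {'fx': 419.73263960990795, 'fy': 419.73263960990795, 'cx': 317.66337966803275, 'cy': 200.09173470513028, 'pose': array([[ 0.42005924, -0.70360737,  0.57313776,  1.24010376],
       [ 0.90745641,  0.33161921, -0.2579759 , -0.38164687],
       [-0.00854974,  0.6284627 ,  0.77779273,  1.14655271],
       [ 0.        ,  0.        ,  0.        ,  1.        ]])}
top {'fx': 376.3218883478297, 'fy': 376.3218883478297, 'cx': 318.38695839887055, 'cy': 194.39796068228912, 'pose': array([[-0.13335178,  0.96678629, -0.21804029,  0.197317  ],
       [-0.9910654 , -0.13065795,  0.02679333, -0.02506999],
       [-0.00258527,  0.21966513,  0.97557191,  1.43344622],
       [ 0.        ,  0.        ,  0.        ,  1.        ]])}
{'t': 0.1, 'q': array([-1.31301491e+00,  5.33068580e-02,  1.61415891e+00,  1.93324412e-06,
        1.47602158e+00, -1.18976279e-01]), 'dq': array([ 3.96271464e-05,  1.58513281e-04, -2.74620728e-03,  1.04976698e-03,
       -1.75425336e-03, -7.03288342e-04]), 'effort': array([-9.15041292e-04, -3.94902027e+01, -3.71363461e+01, -1.11419702e-04,
        3.91552399e-03, -8.41765143e-06]), 'tool_pos': array([ 0.22989385, -0.58092046,  0.4035744 ]), 'tool_rot': array([-3.08415832e+00, -5.87961321e-01,  2.03249970e-04]), 'contact_force': array([ 0.10451275,  0.39784988, -0.11991088]), 'wrist_torque': array([ 0.01393098, -0.0109795 ,  0.01683303]), 'grip_force': 0.0, 'opening': 0.08526906487155186}
```

View pics/scene.png

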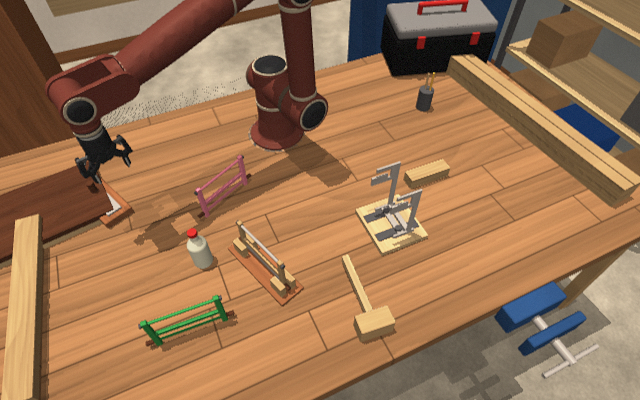

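View pics/top.png

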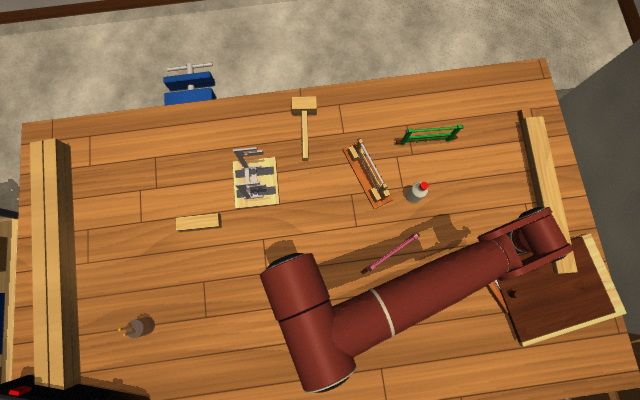

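The scene picture shows three saw shapes: the wooden one standing in the rest at scene (265,262) / top (368,172), a green one at (185,322) and a pink one at (222,188). The wooden one in the rest fits. The rack is at scene (392,210) / top (255,180). I'll enlarge both to confirm.

```bash
python3 - <<'E'
from h import *
s=cv2.imread('pics/scene.png');t=cv2.imread('pics/top.png')
def c(i,u,v,w,h):return cv2.resize(i[v:v+h,u:u+w],(400,300),interpolation=cv2.INTER_CUBIC)
m=np.vstack([np.hstack([c(s,220,215,100,75+15),c(s,345,155,100,90)][0:1]+[c(s,345,155,120,90)]),np.hstack([c(t,330,130,80,80*3//4+20),c(t,220,140,80,60+20)])])
m=np.vstack([np.hstack([c(s,210,215,120,90),c(s,345,155,120,90)]),np.hstack([c(t,325,134,104,78),c(t,215,138,104,78)])])
cv2.imwrite('pics/m.png',m)
d=np.load('scene.npy');p=cloud('scene',d)
E
```

```text
(no output)
```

View pics/m.png

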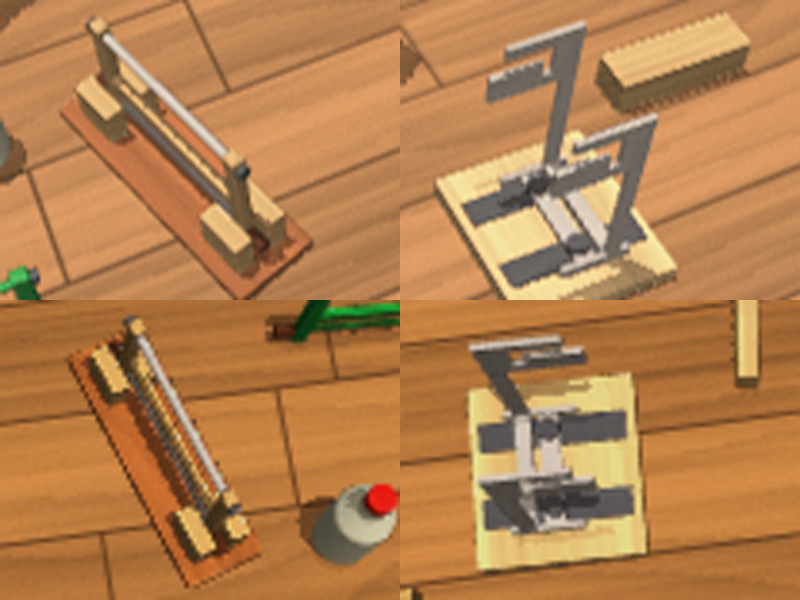

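The crop confirms it: a wooden saw with a bare steel rod in the brown rest, rod ends at scene (241.5,226) and (278,262). The rack's lip tops run scene (378,170)-(400,163) and (398,200)-(421.5,190), with mouths facing the saw side.

```bash
python3 - <<'E'
from h import *
np.set_printoptions(precision=4,suppress=True)
S=lambda u,v,z:px('scene',None,210+u/3.3333,215+v/3.3333,z)
S2=lambda u,v,z:px('scene',None,345+(u-400)/3.3333,155+v/3.3333,z)
T=lambda u,v,z:px('top',None,325+u/3.846,134+(v-300)/3.846,z)
T2=lambda u,v,z:px('top',None,215+(u-400)/3.846,138+(v-300)/3.846,z)
print('rod',S(105,37,.1445),S(228,157,.1445),T(138,337,.1465),T(228,490,.1465))
print('armtops',S(98,27,.154),S(237,160,.154),T(133,323,.154),T(230,500,.154))
print('A tip,back',S2(507,52,.232),S2(583,27,.232),T2(560,340,.232),T2(475,347,.232))
print('B tip,back',S2(577,150,.232),S2(655,118,.232),T2(570,476,.232),T2(483,483,.232))
print('A ledge tip',S2(487,80,.198),T2(585,352,.198),'B',T2(598,493,.198))
for a in((470,390),(632,374),(648,552),(478,570)):print('baseT',T2(*a,.022))
for a in((437,180),(578,132),(677,268)):print('baseS',S2(*a,.022))
# depth check
for n in('scene','top'):
    d=np.load(n+'.npy');p=cloud(n,d)
    m=(abs(p[...,0]-.75)<.25)&(abs(p[...,1]-.03)<.17)&(p[...,2]>.225)&(p[...,2]<.25)
    print(n,m.sum());print(p[m][::4])
    q=p[m]
E
```

```text
rod [ 0.4955 -0.2922  0.1445] [ 0.6543 -0.2387  0.1445] [ 0.6508 -0.2377  0.1465] [ 0.4932 -0.296   0.1465]
armtops [ 0.4897 -0.2952  0.154 ] [ 0.6656 -0.2344  0.154 ] [ 0.6625 -0.234   0.154 ] [ 0.482  -0.2947  0.154 ]
A tip,back [0.5393 0.1283 0.232 ] [0.5418 0.2057 0.232 ] [0.651  0.1269 0.232 ] [0.6546 0.2012 0.232 ]
B tip,back [0.6618 0.1253 0.232 ] [0.66  0.204 0.232] [0.5276 0.1304 0.232 ] [0.5314 0.2048 0.232 ]
A ledge tip [0.5356 0.1136 0.198 ] [0.6495 0.11   0.198 ] B [0.5183 0.1119 0.198 ]
baseT [0.6891 0.2498 0.022 ]
baseT [0.6839 0.084  0.022 ]
baseT [0.4973 0.0884 0.022 ]
baseT [0.5017 0.2576 0.022 ]
baseS [0.5021 0.0927 0.022 ]
baseS [0.5088 0.2554 0.022 ]
baseS [0.6954 0.2514 0.022 ]
scene 127
[[0.5329 0.1907 0.2307]
 [0.5322 0.1807 0.2301]
 [0.5346 0.1938 0.2266]
 [0.5351 0.1679 0.2343]
 [0.5355 0.1825 0.2282]
 [0.5389 0.1948 0.2259]
 [0.5348 0.1688 0.2293]
 [0.5381 0.1811 0.2269]
 [0.5335 0.1557 0.2296]
 [0.5382 0.1668 0.229 ]
 [0.5335 0.1453 0.23  ]
 [0.5393 0.1556 0.2309]
 [0.5322 0.1359 0.2286]
 [0.5353 0.1482 0.226 ]
 [0.5374 0.1363 0.2291]
 [0.5399 0.1386 0.226
[... 295 characters left out ...]
6575 0.1406 0.2326]
 [0.6541 0.1265 0.2317]
 [0.655  0.1401 0.2255]
 [0.6569 0.1284 0.2293]]
top 99
[[0.6575 0.1352 0.231 ]
 [0.6579 0.1656 0.2314]
 [0.655  0.1487 0.233 ]
 [0.6547 0.1358 0.2292]
 [0.6586 0.196  0.2311]
 [0.6568 0.1827 0.231 ]
 [0.6569 0.1702 0.2258]
 [0.6528 0.1558 0.2319]
 [0.6517 0.1427 0.23  ]
 [0.6544 0.196  0.2326]
 [0.6531 0.1829 0.2315]
 [0.6531 0.1704 0.2265]
 [0.5399 0.1642 0.2255]
 [0.5367 0.1503 0.2304]
 [0.5346 0.137  0.2318]
 [0.537  0.1889 0.236 ]
 [0.5363 0.1765 0.2324]
 [0.5344 0.1633 0.2329]
 [0.5333 0.1506 0.2305]
 [0.5318 0.1377 0.2295]
 [0.535  0.196  0.2346]
 [0.5347 0.1839 0.2293]
 [0.5316 0.17   0.234 ]
 [0.5317 0.158  0.2272]
 [0.5323 0.1878 0.2271]]
```

Call:
arm_command:
  plan:
    - [[2,-0.8,0,0,0,0.01],[5,-2,0,0,0,0.02],[8.5,-3.3,0,0,0,0.03],[12,-4.6,0,0,0,0.044],[15.5,-6,0,0,0,0.044],[19,-7.3,0,0,0,0.044],[22.5,-8.6,0,0,0,0.044],[26,-10,0,0,0,0.044],[29,-11.1,0,0,0,0.044],[31.5,-12,0,0,0,0.044],[33,-12.6,0,0,0,0.044],[34,-13,0,0,0,0.044]]
  gripper: -1

```text
t: 1.1
tool_pos: [0.4995, -0.3335, 0.404]
tool_rot: [-3.097, -0.524, 0.001]
contact_force: [-0.5, -0.0, 0.4]
opening: 0.0855
grip_force: 0.0
```

```bash
cat >> h.py <<'E'
def go(xyz,yaw):
    o=get_obs();Rm=R.from_rotvec(o['tool_rot']);T=R.from_euler('z',yaw)*R.from_euler('x',np.pi)
    print('pos',o['tool_pos'].round(4),'axes',Rm.as_matrix().round(3).tolist(),'f',o['contact_force'].round(1),'t',o['t'],'op',round(o['opening'],4))
    print('shift cm',(Rm.inv().apply(np.array(xyz)-o['tool_pos'])*100).round(2),'turn',(Rm.inv()*T).as_rotvec().round(4))
E
python3 -c "
from h import *
go([.574,-.2655,.405],.333);go([.574,-.2655,.297],.333)"
```

```text
pos [ 0.4995 -0.3335  0.404 ] axes [[0.944, 0.329, -0.001], [0.329, -0.944, 0.001], [-0.0, -0.001, -1.0]] f [-0.5 -0.   0.4] t 1.1 op 0.0855
shift cm [ 9.28 -3.97 -0.09] turn [-0.0011  0.0003  0.002 ]
pos [ 0.4995 -0.3335  0.404 ] axes [[0.944, 0.329, -0.001], [0.329, -0.944, 0.001], [-0.0, -0.001, -1.0]] f [-0.5 -0.   0.4] t 1.1 op 0.0855
shift cm [ 9.28 -3.96 10.71] turn [-0.0011  0.0003  0.002 ]
```

Call:
arm_command:
  plan:
    - [[2,-0.9,0,0,0,0],[5,-2.1,0,0,0,0],[7.5,-3.2,0,0,0,0],[9,-3.8,0.5,0,0,0],[9.3,-4,2,0,0,0],[9.3,-4,4,0,0,0],[9.3,-4,6,0,0,0],[9.3,-4,8,0,0,0],[9.3,-4,9.5,0,0,0],[9.3,-4,10.3,0,0,0],[9.3,-4,10.7,0,0,0],[9.3,-4,10.7,0,0,0]]

```text
t: 2.1
tool_pos: [0.5726, -0.2673, 0.2965]
tool_rot: [-3.097, -0.519, 0.002]
contact_force: [-0.4, 0.4, 0.6]
opening: 0.0854
grip_force: 0.0
```

```bash
python3 - <<'E'
from h import *
go([.574,-.2655,.297],.333)
i,d=get_image('scene')
cv2.imwrite('pics/g1.png',cv2.resize(i[170:320,180:380],(800,600),interpolation=cv2.INTER_CUBIC))
E
```

```text
pos [ 0.5726 -0.2673  0.2965] axes [[0.945, 0.326, -0.002], [0.326, -0.945, 0.001], [-0.001, -0.001, -1.0]] f [-0.4  0.4  0.6] t 2.1 op 0.0854
shift cm [ 0.19 -0.12 -0.05] turn [-0.0013  0.0013 -0.0008]
```

View pics/g1.png

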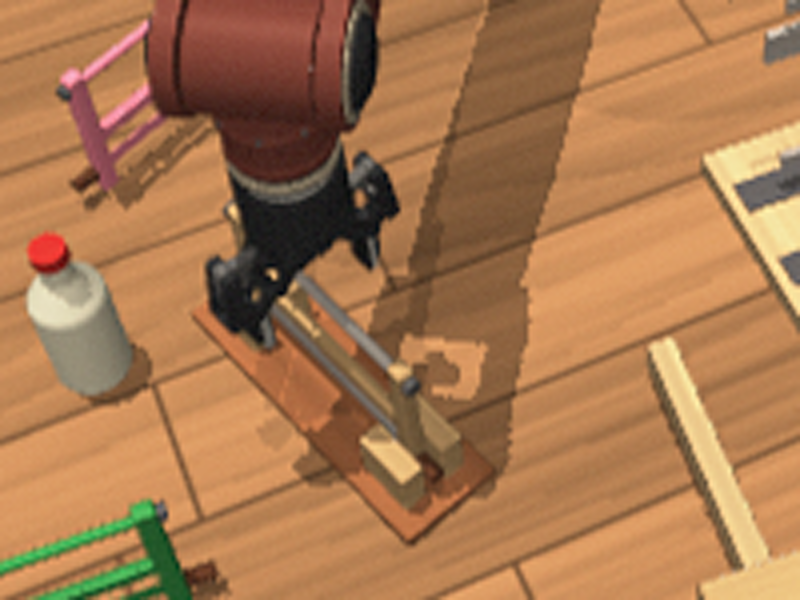

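The rod (from (310,285) to (405,375) in the crop) runs between the open fingers. I'll close gently with a small correction.

Call:
arm_command:
  plan:
    - [[0.2,-0.1,0,0,0,0],[0.2,-0.1,0,0,0,0],[0.2,-0.1,0,0,0,0],[0.2,-0.1,0,0,0,0],[0.2,-0.1,0,0,0,0],[0.2,-0.1,0,0,0,0],[0.2,-0.1,0,0,0,0],[0.2,-0.1,0,0,0,0],[0.2,-0.1,0,0,0,0],[0.2,-0.1,0,0,0,0],[0.2,-0.1,0,0,0,0],[0.2,-0.1,0,0,0,0]]
  gripper: 1
  force: 20

```text
t: 3.15
tool_pos: [0.5747, -0.2654, 0.2979]
tool_rot: [3.098, 0.52, 0.0]
contact_force: [-0.1, 0.3, 1.6]
opening: 0.0082
grip_force: 19.9
```

Call:
arm_command:
  plan:
    - [[0,0,0,0,0,0],[0,0,0,0,0,0],[0,0,-0.3,0,0,0],[0,0,-0.9,0,0,0],[0,0,-1.6,0,0,0],[0,0,-2.4,0,0,0],[0,0,-3.3,0,0,0],[0,0,-4.2,0,0,0],[0,0,-5.2,0,0,0],[0,0,-6.2,0,0,0],[0,0,-7.2,0,0,0],[0,0,-8,0,0,0]]
  gripper: 1
  force: 70

```text
t: 4.15
tool_pos: [0.5748, -0.2655, 0.3796]
tool_rot: [3.097, 0.52, 0.002]
contact_force: [0.4, 0.2, -3.8]
opening: 0.0063
grip_force: 68.2
```

Call:
arm_command:
  plan:
    - [[0,0,-0.7,0,0,0],[0,0,-1.4,0,0,0],[0,0,-2.2,0,0,0],[0,0,-3,0,0,0],[0,0,-3.5,0,0,0],[0,0,-3.9,0,0,0],[0,0,-4,0,0,0],[0,0,-4,0,0,0]]

```text
t: 4.82
tool_pos: [0.5747, -0.2654, 0.418]
tool_rot: [3.098, 0.52, 0.0]
contact_force: [0.4, 0.8, -4.1]
opening: 0.0066
grip_force: 68.2
```

```bash
python3 - <<'E'
from h import *
go([.595,.05,.417],-.03)
E
```

```text
pos [ 0.5747 -0.2654  0.418 ] axes [[0.945, 0.327, 0.0], [0.327, -0.945, -0.0], [0.0, 0.0, -1.0]] f [ 0.4  0.8 -4.1] t 4.8167 op 0.0066
shift cm [ 12.22 -29.14   0.09] turn [ 2.000e-04 -3.000e-04  3.628e-01]
```

Call:
arm_command:
  plan:
    - [[0.3,-0.6,0,0,0,0.02],[0.9,-2,0,0,0,0.05],[1.7,-4,0,0,0,0.08],[2.6,-6,0,0,0,0.12],[3.5,-8.2,0,0,0,0.16],[4.4,-10.4,0,0,0,0.2],[5.3,-12.6,0,0,0,0.24],[6.1,-14.6,0,0,0,0.28],[6.8,-16.2,0,0,0,0.31],[7.3,-17.4,0,0,0,0.335],[7.6,-18.1,0,0,0,0.355],[7.7,-18.4,0,0,0,0.363]]

```text
t: 5.82
tool_pos: [0.5872, -0.065, 0.417]
tool_rot: [-3.141, 0.046, 0.002]
contact_force: [0.6, -0.2, -3.5]
opening: 0.0067
grip_force: 68.3
```

```bash
python3 - <<'E'
from h import *
go([.595,.05,.417],-.03)
E
```

```text
pos [ 0.5872 -0.065   0.417 ] axes [[1.0, -0.029, -0.001], [-0.029, -1.0, 0.001], [-0.001, -0.001, -1.0]] f [ 0.6 -0.2 -3.5] t 5.8167 op 0.0067
shift cm [  0.44 -11.52   0.  ] turn [-0.0006  0.0011  0.0008]
```

Call:
arm_command:
  plan:
    - [[0,-0.6,0,0,0,0],[0,-2,0,0,0,0],[0.1,-4,0,0,0,0],[0.2,-6.4,0.4,0,0,0],[0.3,-8.6,1.2,0,0,0],[0.3,-10.2,2.2,0,0,0],[0.3,-11.1,3.2,0,0,0],[0.3,-11.5,4.1,0,0,0],[0.3,-11.5,4.8,0,0,0],[0.3,-11.5,5.2,0,0,0],[0.3,-11.5,5.3,0,0,0],[0.3,-11.5,5.3,0,0,0]]

```text
t: 6.82
tool_pos: [0.5938, 0.0477, 0.3644]
tool_rot: [3.141, -0.049, -0.001]
contact_force: [-0.5, 0.4, -3.9]
opening: 0.0063
grip_force: 68.4
```

```bash
python3 - <<'E'
from h import *
go([.592,.1,.364],-.03)
i,d=get_image('scene');np.save('s2.npy',d)
cv2.imwrite('pics/g2.png',cv2.resize(i[120:270,300:500],(800,600),interpolation=cv2.INTER_CUBIC))
p=cloud('scene',d)
# rod points 
m=(p[...,2]>.19)&(p[...,2]<.225)&(p[...,1]>.03)&(p[...,1]<.075)&(p[...,0]>.5)&(p[...,0]<.68)
q=p[m]; q=q[np.argsort(q[:,0])];print(q[::max(1,len(q)//25)].round(4))
E
```

```text
pos [0.5938 0.0477 0.3644] axes [[1.0, -0.031, -0.001], [-0.031, -1.0, -0.0], [-0.001, 0.0, -1.0]] f [-0.5  0.4 -3.9] t 6.8167 op 0.0063
shift cm [-0.35 -5.22  0.04] turn [ 0.0002  0.0005 -0.0014]
[[0.5001 0.0455 0.2215]
 [0.5025 0.042  0.1987]
 [0.5057 0.0495 0.2163]
 [0.507  0.0433 0.1936]
 [0.5092 0.0445 0.2132]
 [0.5162 0.0446 0.2068]
 [0.5554 0.0441 0.2071]
 [0.5977 0.0335 0.2223]
 [0.5987 0.0332 0.219 ]
 [0.5993 0.0631 0.2087]
 [0.601  0.0354 0.216 ]
 [0.6023 0.0576 0.2148]
 [0.6033 0.0426 0.1918]
 [0.6039 0.0436 0.2149]
 [0.6046 0.0406 0.2081]
 [0.6069 0.0488 0.211 ]
 [0.6095 0.0475 0.21  ]
 [0.6185 0.0456 0.2121]
 [0.6261 0.048  0.2103]
 [0.633  0.0441 0.2112]
 [0.6419 0.0392 0.2105]
 [0.6474 0.0392 0.2123]
 [0.6558 0.0442 0.2103]
 [0.6642 0.0459 0.2101]
 [0.6698 0.0456 0.2125]
 [0.6787 0.0496 0.2164]]
```

View pics/g2.png

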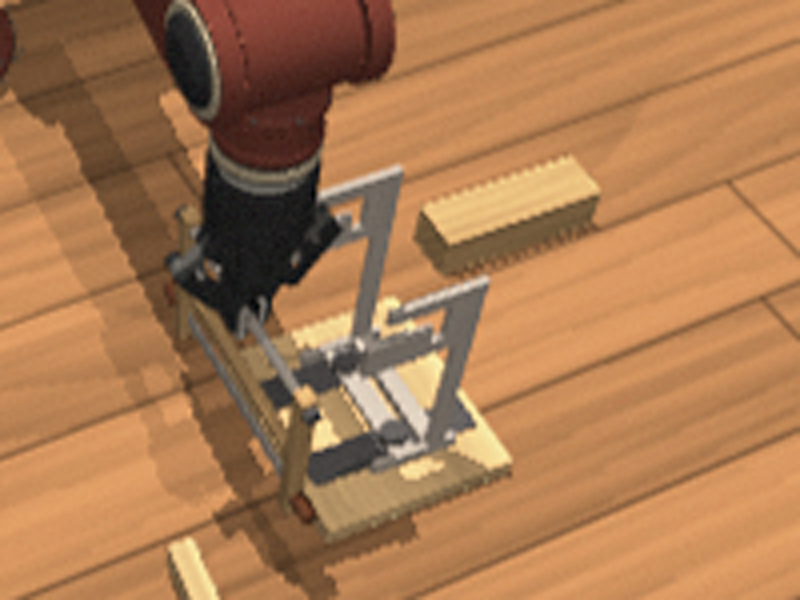

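The crop shows the saw upright in the grip. Its rod, at about (290,360), is level in front of the mouths, and its arms straddle both plates. Now I'll go in.

Call:
arm_command:
  plan:
    - [[0,-0.5,0,0,0,0],[0,-1.3,0,0,0,0],[0,-2.2,0,0,0,0],[0,-3.1,0,0,0,0],[0,-4,0,0,0,0],[0,-4.9,0,0,0,0],[0,-5.8,0,0,0,0],[0,-6.5,0,0,0,0],[0,-7,0,0,0,0],[0,-7.2,0,0,0,0],[0,-7.3,0,0,0,0],[0,-7.3,0,0,0,0]]

```text
t: 7.87
tool_pos: [0.596, 0.1215, 0.3647]
tool_rot: [3.141, -0.047, -0.0]
contact_force: [-0.0, 0.4, -3.3]
opening: 0.0064
grip_force: 68.4
```

```bash
python3 - <<'E'
from h import *
go([.596,.16,.364],-.03)
i,d=get_image('scene')
i2,d=get_image('top')
f=lambda i,u,v:cv2.resize(i[v:v+120,u:u+80],(400,600),interpolation=cv2.INTER_CUBIC)
cv2.imwrite('pics/g3.png',np.hstack([f(i,360,140),f(i2,215,120)]))
E
```

```text
pos [0.596  0.1215 0.3647] axes [[1.0, -0.03, -0.0], [-0.03, -1.0, -0.0], [-0.0, 0.0, -1.0]] f [-0.   0.4 -3.3] t 7.8667 op 0.0064
shift cm [-0.12 -3.84  0.07] turn [ 0.0002  0.0001 -0.0002]
```

View pics/g3.png

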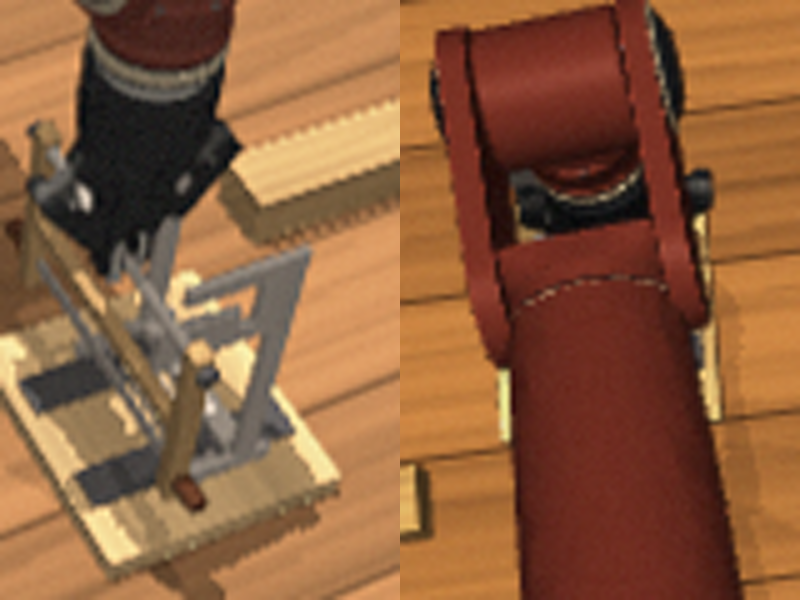

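The rod is at the mouth, at the height of the gap (about (185,310) in the left crop), with no contact so far. Continuing inward.

Call:
arm_command:
  plan:
    - [[0,-0.2,0,0,0,0],[0,-0.5,0,0,0,0],[0,-0.9,0,0,0,0],[0,-1.3,0,0,0,0],[0,-1.7,0,0,0,0],[0,-2.1,0,0,0,0],[0,-2.5,0,0,0,0],[0,-2.9,0,0,0,0],[0,-3.3,0,0,0,0],[0,-3.6,0,0,0,0],[0,-3.8,0,0,0,0],[0,-3.8,0,0,0,0]]

```text
t: 8.97
tool_pos: [0.5972, 0.1599, 0.3647]
tool_rot: [-3.141, 0.047, -0.0]
contact_force: [0.3, 1.0, -3.6]
opening: 0.0066
grip_force: 68.4
```

Call:
arm_command:
  plan:
    - [[0,-0.1,0,0,0,0],[0,-0.2,0,0,0,0],[0,-0.3,0,0,0,0],[0,-0.4,0,0,0,0],[0,-0.5,0,0,0,0],[0,-0.6,0,0,0,0],[0,-0.7,0,0,0,0],[0,-0.8,0,0,0,0],[0,-0.8,0,0,0,0]]

```text
t: 9.72
tool_pos: [0.5974, 0.1677, 0.3647]
tool_rot: [-3.141, 0.047, 0.0]
contact_force: [-0.5, 0.1, -3.3]
opening: 0.0064
grip_force: 68.4
```

Now I'll feel for the wall in 1 mm steps.

Call:
arm_command:
  plan:
    - [[0,-0.1,0,0,0,0],[0,-0.1,0,0,0,0],[0,-0.2,0,0,0,0],[0,-0.2,0,0,0,0],[0,-0.3,0,0,0,0],[0,-0.3,0,0,0,0],[0,-0.4,0,0,0,0],[0,-0.4,0,0,0,0]]

```text
t: 10.38
tool_pos: [0.5975, 0.1716, 0.3647]
tool_rot: [-3.141, 0.047, -0.0]
contact_force: [-0.2, 0.2, -3.3]
opening: 0.0063
grip_force: 68.4
```

Call:
arm_command:
  plan:
    - [[0,-0.05,0,0,0,0],[0,-0.1,0,0,0,0],[0,-0.15,0,0,0,0],[0,-0.2,0,0,0,0],[0,-0.2,0,0,0,0]]

```text
t: 10.8
tool_pos: [0.5976, 0.1736, 0.3647]
tool_rot: [-3.141, 0.047, 0.0]
contact_force: [-0.9, 0.8, -3.5]
opening: 0.0062
grip_force: 68.4
```

Call:
arm_command:
  plan:
    - [[0,-0.05,0,0,0,0],[0,-0.1,0,0,0,0],[0,-0.1,0,0,0,0]]

```text
t: 11.05
tool_pos: [0.5976, 0.1746, 0.3647]
tool_rot: [-3.141, 0.047, -0.0]
contact_force: [-0.1, 0.7, -3.5]
opening: 0.0066
grip_force: 68.4
```

Call:
arm_command:
  plan:
    - [[0,-0.05,0,0,0,0],[0,-0.1,0,0,0,0],[0,-0.1,0,0,0,0]]

```text
t: 11.3
tool_pos: [0.5976, 0.1756, 0.3647]
tool_rot: [-3.141, 0.047, -0.0]
contact_force: [0.2, 0.4, -3.0]
opening: 0.0062
grip_force: 68.4
```

Call:
arm_command:
  plan:
    - [[0,-0.05,0,0,0,0],[0,-0.1,0,0,0,0],[0,-0.1,0,0,0,0]]

```text
t: 11.55
tool_pos: [0.5977, 0.1764, 0.3647]
tool_rot: [3.141, -0.047, -0.0]
contact_force: [-0.1, -0.6, -2.4]
opening: 0.0064
grip_force: 68.4
```

Call:
arm_command:
  plan:
    - [[0,-0.05,0,0,0,0],[0,-0.1,0,0,0,0],[0,-0.1,0,0,0,0]]

```text
t: 11.8
tool_pos: [0.5977, 0.177, 0.3647]
tool_rot: [3.14, -0.048, -0.0]
contact_force: [0.4, -4.4, -2.9]
opening: 0.0063
grip_force: 68.5
```

Call:
arm_command:
  plan:
    - [[0,-0.05,0,0,0,0],[0,-0.1,0,0,0,0],[0,-0.1,0,0,0,0]]

```text
t: 12.05
tool_pos: [0.5978, 0.1774, 0.3647]
tool_rot: [3.138, -0.048, -0.001]
contact_force: [-1.0, -7.5, -3.4]
opening: 0.0066
grip_force: 68.6
```

```bash
python3 - <<'E'
from h import *
o=get_obs();print(o['wrist_torque'],o['contact_force']);go([.5977,.1754,.3647],-.03)
i,d=get_image('scene')
cv2.imwrite('pics/g4.png',cv2.resize(i[150:240,355:475],(800,600),interpolation=cv2.INTER_CUBIC))
E
```

```text
[-1.20996438  0.18336191  0.13722486] [-1.04525843 -7.52547899 -3.37826665]
pos [0.5978 0.1774 0.3647] axes [[1.0, -0.031, -0.001], [-0.031, -1.0, -0.004], [-0.0, 0.004, -1.0]] f [-1.  -7.5 -3.4] t 12.05 op 0.0066
shift cm [-0.01  0.2  -0.  ] turn [ 0.0036  0.0004 -0.0007]
```

View pics/g4.png

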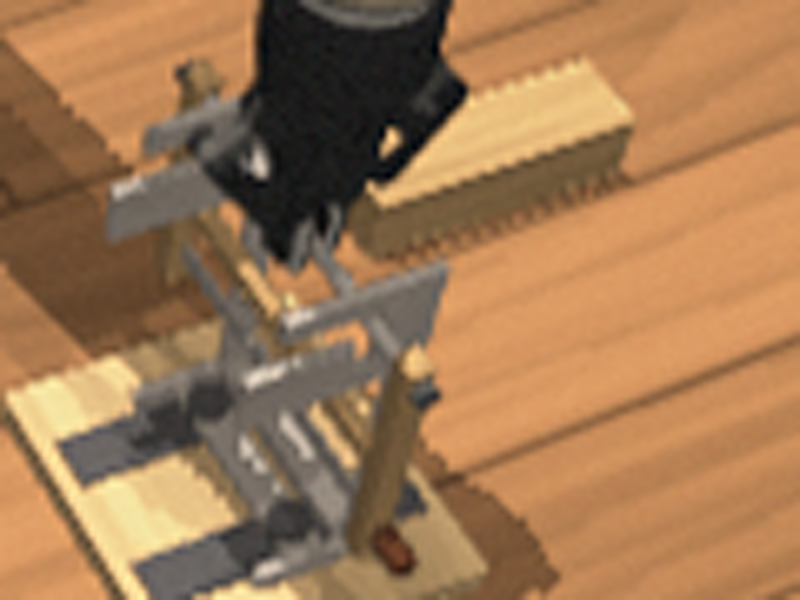

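The crop shows the rod at the closed end of the near plate's slot, with the arm outside the plate at (395,360). Contact force is about 7 N, and the small yaw moment means both plates touch. I'll back off to mid-throat and lower slowly.

Call:
arm_command:
  plan:
    - [[0,0.15,0,0,0,0],[0,0.28,0,0,0,0],[0,0.28,0,0,0,0],[0,0.28,0.1,0,0,0],[0,0.28,0.2,0,0,0],[0,0.28,0.3,0,0,0],[0,0.28,0.4,0,0,0],[0,0.28,0.5,0,0,0],[0,0.28,0.5,0,0,0]]

```text
t: 12.85
tool_pos: [0.5975, 0.1758, 0.3593]
tool_rot: [-3.141, 0.047, 0.001]
contact_force: [-0.5, 0.6, -3.0]
opening: 0.0063
grip_force: 68.6
```

Call:
arm_command:
  plan:
    - [[0,0,0.1,0,0,0],[0,0,0.2,0,0,0],[0,0,0.3,0,0,0],[0,0,0.3,0,0,0]]

```text
t: 13.18
tool_pos: [0.5976, 0.1756, 0.3564]
tool_rot: [3.141, -0.047, -0.001]
contact_force: [0.5, -0.2, -3.3]
opening: 0.0068
grip_force: 68.6
```

Call:
arm_command:
  plan:
    - [[0,0,0.1,0,0,0],[0,0,0.2,0,0,0],[0,0,0.3,0,0,0],[0,0,0.3,0,0,0]]

```text
t: 13.52
tool_pos: [0.5976, 0.1757, 0.3534]
tool_rot: [3.141, -0.047, -0.001]
contact_force: [-0.6, -0.4, -3.3]
opening: 0.0064
grip_force: 68.6
```

Call:
arm_command:
  plan:
    - [[0,0,0.1,0,0,0],[0,0,0.2,0,0,0],[0,0,0.3,0,0,0],[0,0,0.4,0,0,0],[0,0,0.4,0,0,0]]

```text
t: 13.93
tool_pos: [0.5976, 0.1757, 0.3493]
tool_rot: [3.141, -0.047, -0.001]
contact_force: [0.7, -0.3, -4.0]
opening: 0.0062
grip_force: 68.6
```

Call:
arm_command:
  plan:
    - [[0,0,0.1,0,0,0],[0,0,0.2,0,0,0],[0,0,0.3,0,0,0],[0,0,0.4,0,0,0],[0,0,0.4,0,0,0]]

```text
t: 14.35
tool_pos: [0.5976, 0.1757, 0.3453]
tool_rot: [3.141, -0.047, -0.001]
contact_force: [-0.4, 0.5, -3.5]
opening: 0.0064
grip_force: 68.6
```

Call:
arm_command:
  plan:
    - [[0,0,0.1,0,0,0],[0,0,0.2,0,0,0],[0,0,0.3,0,0,0],[0,0,0.3,0,0,0]]

```text
t: 14.68
tool_pos: [0.5976, 0.1756, 0.3424]
tool_rot: [3.141, -0.047, -0.001]
contact_force: [-0.6, -0.1, -3.8]
opening: 0.0063
grip_force: 68.6
```

Call:
arm_command:
  plan:
    - [[0,0,0.05,0,0,0],[0,0,0.1,0,0,0],[0,0,0.1,0,0,0]]

```text
t: 14.93
tool_pos: [0.5976, 0.1757, 0.3416]
tool_rot: [-3.141, 0.047, 0.0]
contact_force: [0.2, 0.6, -3.4]
opening: 0.0064
grip_force: 68.6
```

Call:
arm_command:
  plan:
    - [[0,0,0.05,0,0,0],[0,0,0.1,0,0,0],[0,0,0.1,0,0,0]]

```text
t: 15.18
tool_pos: [0.5976, 0.1757, 0.3406]
tool_rot: [3.141, -0.047, -0.0]
contact_force: [0.2, 0.8, -3.0]
opening: 0.0064
grip_force: 68.6
```

Call:
arm_command:
  plan:
    - [[0,0,0.05,0,0,0],[0,0,0.1,0,0,0],[0,0,0.1,0,0,0]]

```text
t: 15.43
tool_pos: [0.5977, 0.1757, 0.3404]
tool_rot: [-3.141, 0.047, -0.0]
contact_force: [-2.3, -0.5, 0.2]
opening: 0.0066
grip_force: 68.8
```

Call:
arm_command:
  plan:
    - [[0,0,0.03,0,0,0],[0,0,0.05,0,0,0],[0,0,0.05,0,0,0]]

```text
t: 15.68
tool_pos: [0.5977, 0.1757, 0.3403]
tool_rot: [-3.141, 0.047, -0.001]
contact_force: [-4.9, -0.9, 5.4]
opening: 0.0067
grip_force: 69.2
```

Bottom is felt at the expected height. I'll ease the grip so the rod settles, then open.

Call:
arm_command:
  plan:
    - [[0,0,0,0,0,0],[0,0,0,0,0,0],[0,0,0,0,0,0]]
  force: 20

```text
t: 15.93
tool_pos: [0.5977, 0.1757, 0.3403]
tool_rot: [-3.141, 0.047, -0.001]
contact_force: [-4.8, -0.5, 6.0]
opening: 0.0063
grip_force: 69.2
```

```bash
python3 - <<'E'
from h import *
o=get_obs();print(o['wrist_torque'],o['contact_force']);go([.5977,.1757,.3403],-.03)
i,d=get_image('scene')
cv2.imwrite('pics/g5.png',cv2.resize(i[150:240,355:475],(800,600),interpolation=cv2.INTER_CUBIC))
E
```

```text
[-0.17901838  0.73183244  0.07541372] [-4.79939898 -0.5044267   5.99201922]
pos [0.5977 0.1757 0.3403] axes [[1.0, -0.03, 0.0], [-0.03, -1.0, 0.0], [0.0, -0.0, -1.0]] f [-4.8 -0.5  6. ] t 15.9333 op 0.0063
shift cm [-0.  0. -0.] turn [-0.0001 -0.0005 -0.0001]
```

View pics/g5.png

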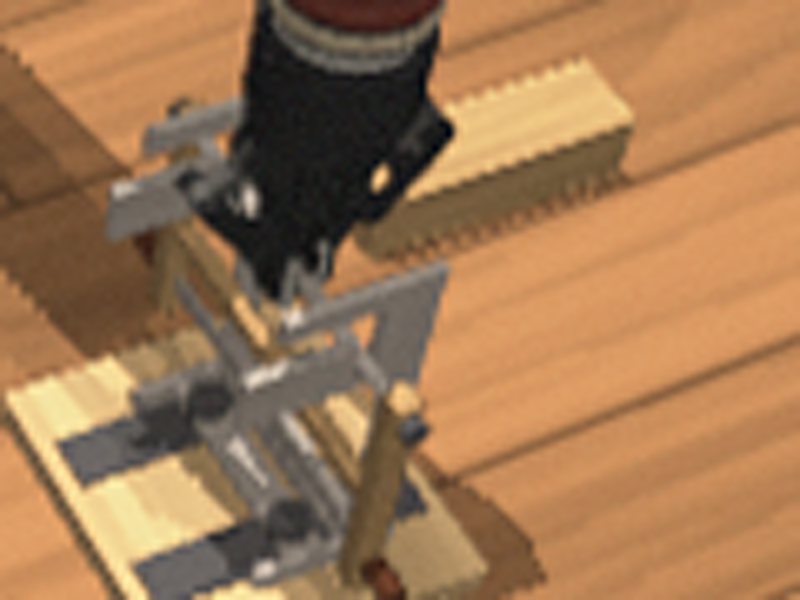

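The crop shows the rod dropped into the near throat, at (370,365). The force and moment are balanced between the plates. I'll ease the grip, then open.

Call:
arm_command:
  plan:
    - [[0,0,-0.03,0,0,0],[0,0,-0.05,0,0,0],[0,0,-0.05,0,0,0],[0,0,-0.05,0,0,0]]
  gripper: 1
  force: 20

```text
t: 16.32
tool_pos: [0.5977, 0.1757, 0.3403]
tool_rot: [-3.141, 0.047, -0.001]
contact_force: [-5.6, -1.2, 6.2]
opening: 0.0065
grip_force: 69.3
```

Call:
arm_command:
  plan:
    - [[0,0,0,0,0,0],[0,0,0,0,0,0],[0,0,0,0,0,0],[0,0,0,0,0,0],[0,0,0,0,0,0],[0,0,0,0,0,0],[0,0,0,0,0,0],[0,0,0,0,0,0]]
  gripper: -0.3

```text
t: 16.98
tool_pos: [0.5977, 0.1757, 0.3397]
tool_rot: [-3.141, 0.047, -0.0]
contact_force: [0.4, -0.2, -0.4]
opening: 0.0556
grip_force: 0.0
```

```bash
python3 - <<'E'
from h import *
go([.5977,.1757,.45],-.03)
E
```

```text
pos [0.5977 0.1757 0.3397] axes [[1.0, -0.03, 0.0], [-0.03, -1.0, 0.0], [0.0, -0.0, -1.0]] f [ 0.4 -0.2 -0.4] t 16.9833 op 0.0556
shift cm [  0.    -0.   -11.03] turn [-0.     -0.0001 -0.0002]
```

Released cleanly. Retreating straight up, then away.

Call:
arm_command:
  plan:
    - [[0,0,-0.3,0,0,0],[0,0,-1,0,0,0],[0,0,-2,0,0,0],[0,0,-3.2,0,0,0],[0,0,-4.5,0,0,0],[0,0,-6,0,0,0],[0,0,-7.5,0,0,0],[0,0,-9,0,0,0],[0,0,-10.5,0,0,0],[0,0,-11.5,0,0,0],[0,0,-12,0,0,0],[0,0,-12,0,0,0]]

```text
t: 17.98
tool_pos: [0.5978, 0.1757, 0.4618]
tool_rot: [-3.141, 0.047, -0.004]
contact_force: [1.1, 0.0, 0.5]
opening: 0.0558
grip_force: 0.0
```

Call:
arm_command:
  plan:
    - [[0,0.8,0,0,0,0],[0,2.5,0,0,0,0],[0,5,0,0,0,0],[0,7.5,0,0,0,0],[0,10,0,0,0,0],[0,12.5,0,0,0,0],[0,15,0,0,0,0],[0,17.5,0,0,0,0],[0,19,0,0,0,0],[0,20,0,0,0,0],[0,20,0,0,0,0],[0,20,0,0,0,0]]

```text
t: 18.98
tool_pos: [0.5915, -0.0245, 0.4588]
tool_rot: [-3.14, 0.049, 0.002]
contact_force: [0.2, -0.7, 0.1]
opening: 0.0555
grip_force: 0.0
```

```bash
python3 - <<'E'
from h import *
i,d=get_image('scene');i2,d2=get_image('top')
f=lambda i,u,v:cv2.resize(i[v:v+120,u:u+80],(400,600),interpolation=cv2.INTER_CUBIC)
cv2.imwrite('pics/g6.png',np.hstack([f(i,365,140),f(i2,215,120)]))
p=cloud('scene',d)
for lo,hi in((.5,.53),(.545,.645),(.66,.675)):
    m=(p[...,2]>.18)&(p[...,2]<.195)&(p[...,1]>.155)&(p[...,1]<.186)&(p[...,0]>lo)&(p[...,0]<hi);print(m.sum(),p[m].mean(0) if m.any() else '')
E
```

```text
11 [0.51898249 0.17542219 0.18678141]
74 [0.58836739 0.17293514 0.1858016 ]
17 [0.66634486 0.1708039  0.18621869]
```

View pics/g6.png

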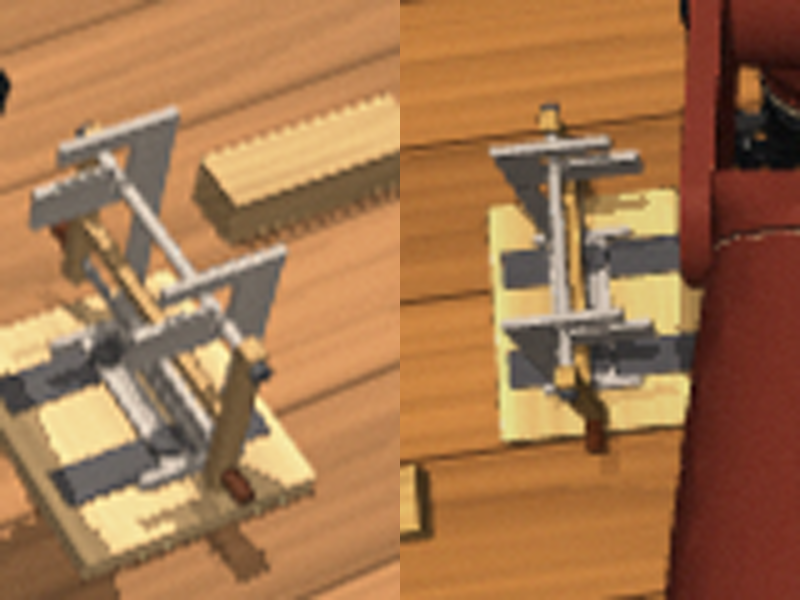

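The rod lies in both throats, from (110,165) to (250,345) in the left crop. It is level at surface heights of 186-187 mm on both sides, and the saw hangs upright with the robot clear. Handing in.

```bash
python3 -c "
from station import *
print(finish_job())"
```

```text
the job is handed in; nothing more can be done
None
```

The wooden frame saw hangs in the rack with its rod home in both throats, and the job was handed in at about 19 s of the 72 s allowed. The largest contact force I read was under 10 N; the grip-force reduction to 20 N before release did not take effect, so the fingers opened from about 69 N, with the saw staying in place.

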